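# Weigh out hub nuts on the dial scale

### The arm

A 6-joint arm with a two-finger parallel gripper is mounted at the origin on the work surface. World frame = base frame: x ahead of the robot, y to its left, z up, the work surface at z = 0. Lengths are in m, angles in rad, forces in N, time in s.
With the tool pointing down it reaches from about 0.325 to 0.875 m from the base axis. Payload 4.4 kg.
Tool frame: the origin (TCP) lies at the very end of the fingers, on their centre line; the grasp point (between the pads) lies 19 mm behind it (r.grasp_offset is the distance from the TCP to the grasp point, in m); z points along the fingers, y is the direction in which the jaws open and shut (so a half turn about z gives the same grasp; the last joint's range is limited). The gripper opens to 85 mm and grips with 20 to 120 N. Pads are 22 mm wide; open, the fingers measure 114 mm over their backs; the gripper's body (76 mm by 85 mm) begins 54 mm behind the grasp point. The pads swing forward as they close: fully open they stand 13 mm farther back than shut.
Start: joints at [-1.28, 0.207, 1.542, -0, 1.393, -0.15], TCP at [0.245, -0.52, 0.194] pointing down, gripper open.
Joint ranges: [-2.73, 2.73], [-0.86, 2.22], [0.23, 2.46], [-1.11, 4.25], [0.08, 2.63], [-2.82, 2.82]. Speed limits (rad/s): [2.79, 2.79, 3.14, 3.14, 3.14, 3.14].

### API

Orientations are given as a rotation vector (axis times angle).
In Python, from rig import r, capture gives the robot as it stands.
- The arm moves only by the shell command python3 -m jog 'ROWS' [FORCE]. ROWS is text: rows parted by semicolons, each of 5 numbers parted by spaces: the closure, from -1 (fully open) to 1 (shut), so that 0 is half open, then the shift along the tool's x, y, z in mm, then the turn about the tool's z in rad. In form: fingers x y z spin; .... A call has 1 to 5 rows; each row is the pose to reach, as a shift and turn from the pose commanded when the call began, along the tool's axes at that moment; what a row does not reach only later rows make up. A row lasts 1/8 s, in which the tool goes at most 62.5 mm and 10.7 degrees, less where a joint would pass 70% of its speed; a pose out of reach is approached as far as the arm can. A call with a gripper value outside its range is refused whole. The fingers move at their own pace and stop on an object; FORCE is the grip in N (left out, the last holds). Time passes only in rows, so rows that repeat a pose let the fingers close. It gives the time, the measured TCP pose, the force and the opening at its end, in the units of the state.
- r.sense(): the state, without advancing time (a new reading comes with each control period).
- capture(name): name is "scene" or "top" or "wrist"; returns a dict with "pixels" (384x512x3 uint8, blue, green, red), "z_map" (384x512 float32, m along the optical axis (not along the pixel's ray), 0 where there is no reading), "intrinsics" (3x3 intrinsics, pixels), "D" ([k1, k2, p1, p2, k3] as OpenCV has them; the pictures are not rectified), "cam_to_world" (4x4, takes a point from camera to world coordinates); the wrist camera has in their place "hand_eye" (4x4, takes a point from camera to tool coordinates, whose origin is the TCP and whose axes are the flange's). Camera axes: x right, y down, z forward; pixel columns grow to the right and rows downward; lengths in m; the calibration is good to about 2 mm. A picture is of the moment at which its call begins: read the wrist's pose just before it.
- r.close_job(): hands the job in, once; it reports no verdict.
The state is a dict: "t": time; "joint_pos": joint angles; "dq": joint speeds; "tau": joint torques, N m; "position": TCP position; "ee_rot": TCP orientation; "contact_force": force on the tool from outside, world axes, zero at the start; "torque": the same for the moment, N m; "grip_width": opening from 0.0 (shut) to 1.0 (fully open).
Only numpy, scipy, OpenCV 4.12 (cv2) and the standard library are available. Lean on these libraries where they do the work, as an engineer would, in place of code of your own. Each camera call takes 0.05 s, during which the arm holds its last target. There are 200 camera calls.

### The job

Weigh out an order of hub nuts at the stores counter: put the large hexagonal nuts from the mat onto the scale's pan one at a time, letting the pointer settle after each, until the long pointer first reaches or passes the small triangular target hand on the dial, then stop. Leave the three round collars where they are.

Things in the scene. Friction and masses are not known exactly. Their poses are not given: they have to be found in the camera images.
- nut1_mid (a point): Large plain-steel hexagonal hub nut, one of three identical ones, lying flat on the black mat (mat 3 mm thick) among the collars: 41 mm across flats, 47 mm over corners, 27 mm high, open 27 mm hole, about 180 g. This point is its centre, half-way up; z is up and x points square to a pair of flats (flats face every 60 degrees from x).
- nut2_mid (a point): Large plain-steel hexagonal hub nut, one of three identical ones, lying flat on the black mat (mat 3 mm thick) among the collars: 41 mm across flats, 47 mm over corners, 27 mm high, open 27 mm hole, about 180 g. This point is its centre, half-way up; z is up and x points square to a pair of flats (flats face every 60 degrees from x).
- nut3_mid (a point): Large plain-steel hexagonal hub nut, one of three identical ones, lying flat on the black mat (mat 3 mm thick) among the collars: 41 mm across flats, 47 mm over corners, 27 mm high, open 27 mm hole, about 180 g. This point is its centre, half-way up; z is up and x points square to a pair of flats (flats face every 60 degrees from x).
- collar1_mid (a point): Round plain-steel spacer collar (a smooth ring, not hexagonal), one of three: 42 mm outside, 27 mm hole, 27 mm high, lying on the same mat; not part of the job. This point is its centre, half-way up.
- collar2_mid (a point): Round plain-steel spacer collar (a smooth ring, not hexagonal), one of three: 42 mm outside, 27 mm hole, 27 mm high, lying on the same mat; not part of the job. This point is its centre, half-way up.
- collar3_mid (a point): Round plain-steel spacer collar (a smooth ring, not hexagonal), one of three: 42 mm outside, 27 mm hole, 27 mm high, lying on the same mat; not part of the job. This point is its centre, half-way up.
- pan_floor (a point): Centre of the upper face of the scale's steel pan, about 95 mm above the table when empty. The pan is a 180 mm square inside, its sides along this point's x and y, with a rim 7 mm above its floor; it stays level and sinks 5 mm per nut on it (at most 24 mm), settling within half a second. Its grey scale housing (top 66 mm above the table) runs on towards +y of this point, to a white dial that faces up, centred 195 mm away from the pan's centre.
- pointer (a joint): Long thin black pointer on the scale's dial, in rad: 0 with the pan empty, grows clockwise seen from above; one nut turns it about 0.70 rad (40 degrees, one long tick of the dial). At 0 it points along -x of pan_floor, which is roughly towards the robot.
- target (a joint): Target hand of the dial: a small dark triangle, 17 mm long, its point towards the dial's centre, lying just outside the tick marks, 70 mm from the dial's centre, already set to the wanted weight (between one and three nuts) and not moving. In rad, counted the same way and from the same zero as the pointer, so the two angles compare directly.

How it is judged:
On the way, in this order (a step that is already met when the one before it is completed fails the run):
1. one nut's weight on the pan (value of joint pointer between 0.489 and 0.907 rad), for 0.2 s.
2. two nuts' weight on the pan (value of joint pointer between 1.187 and 1.605 rad), for 0.2 s.
At the end, for the whole second after the job is handed in: The pointer rests at two nuts' weight (1.19 to 1.61 rad) with the target hand below 1.57 rad, or at three nuts' weight (1.88 to 2.30 rad) with the target hand above 1.22 rad; so within a quarter nut of two nuts either count is accepted (((value of joint pointer between 1.187 and 1.605 rad and value of joint target below 1.571 rad) or (value of joint pointer between 1.885 and 2.303 rad and value of joint target above 1.221 rad)) and velocity of joint pointer between -0.1 and 0.1 rad/s); the robot touches nothing.
It fails at once if round collar 1 moved more than 40 mm (distance of collar1_mid from where it was at the start of the episode above 0.04 m).
It fails at once if round collar 2 moved more than 40 mm (distance of collar2_mid from where it was at the start of the episode above 0.04 m).
It fails at once if round collar 3 moved more than 40 mm (distance of collar3_mid from where it was at the start of the episode above 0.04 m).
It also fails if it takes over 67 s, if anything falls off the work surface, if the arm or the gripper's body presses on something with over 40 N, if the wrist force passes 120 N, or if a joint passes its speed limit or range.

## Working session

There is one attempt and no reset: what is moved stays moved. The work goes in short steps, Python scripts to look and compute and a shell command to move; the robot and the scene stay as the last step left them, time stands still between calls to the robot, and variables do not carry over. Pictures are saved under pics/ and viewed, about 8 in all and at most 12, crops included, and the job is handed in when it is done.

```bash
mkdir -p pics; ls; python3 - <<'E'
from rig import r, capture
import cv2, numpy as np, pickle
s=r.sense(); print(s['t'],s['position'],s['ee_rot'],s['grip_width'])
d={}
for n in("top","scene"):
    c=capture(n); d[n]=c; cv2.imwrite(f'pics/{n}0.png',cv2.resize(c['pixels'],(768,576)))
    print(n,c['intrinsics'].tolist(),np.round(c['cam_to_world'],3).tolist(),c['D'])
pickle.dump(d,open('d0.pkl','wb'))
E
```

```text
pics
0.0 [ 0.24507496 -0.51923836  0.19302704] [-3.06341929e+00 -6.86249420e-01  2.61499317e-04] 0.9995927714670979
top [[377.4608204290595, 0.0, 249.71653622055067], [0.0, 377.4608204290595, 192.30968816821184], [0.0, 0.0, 1.0]] [[0.017, -0.985, 0.169, 0.352], [-1.0, -0.016, 0.01, 0.05], [-0.007, -0.169, -0.986, 1.151], [0.0, 0.0, 0.0, 1.0]] [-0.00482599  0.          0.          0.          0.        ]
scene [[354.4637694202988, 0.0, 248.0136281431134], [0.0, 354.4637694202988, 197.21828348209323], [0.0, 0.0, 1.0]] [[-0.105, 0.747, -0.657, 1.036], [0.994, 0.089, -0.057, 0.11], [0.016, -0.659, -0.752, 0.71], [0.0, 0.0, 0.0, 1.0]] [-0.01046295  0.          0.          0.          0.        ]
```

View pics/top0.png

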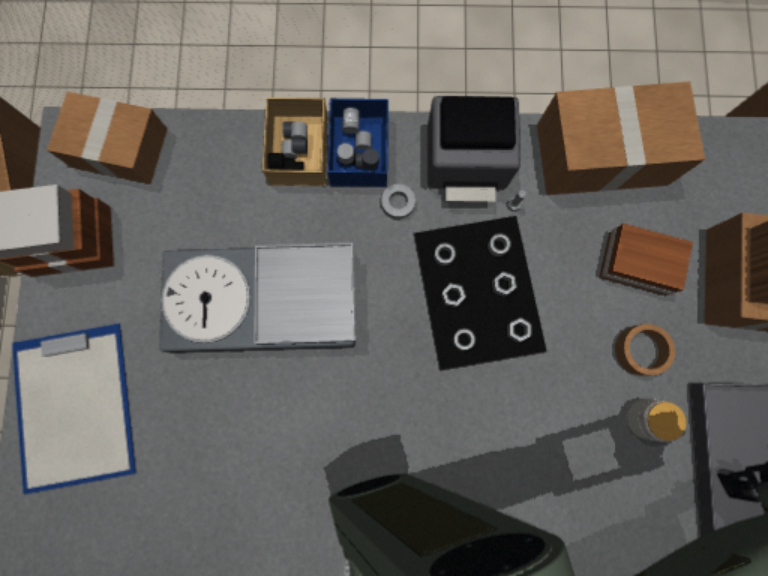

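The top view shows the mat at about (480,290). The likely nuts are at (454,295), (505,283) and (520,329), and the rounds at (445,253), (500,243) and (464,339). The dial is centred on (206,298), with the pointer down and the target triangle at left (170,293). Next I'll measure them.

```bash
cat > h.py <<'E'
import cv2, numpy as np
def ray(c,uv,z,T=None):
    T=c['cam_to_world'] if T is None else T
    p=cv2.undistortPoints(np.float64(uv).reshape(-1,1,2),c['intrinsics'],c['D']).reshape(-1,2)
    d=np.c_[p,np.ones(len(p))]@T[:3,:3].T; o=T[:3,3]
    return o+d*((z-o[2])/d[:,2])[:,None]
E
python3 - <<'E'
import pickle,cv2,numpy as np
from h import ray
c=pickle.load(open('d0.pkl','rb'))['top']; im=c['pixels']; g=cv2.cvtColor(im,cv2.COLOR_BGR2GRAY)
# mat objects
roi=np.zeros_like(g); roi[143:248,275:366]=1
# mat polygon
dark=((g<45)&(roi>0)).astype(np.uint8); n,l,st,ce=cv2.connectedComponentsWithStats(dark)
k=1+np.argmax(st[1:,4]); mat=(l==k).astype(np.uint8)
hull=cv2.convexHull(cv2.findContours(mat,0,2)[0][0]); m=np.zeros_like(g); cv2.fillPoly(m,[hull],1)
obj=((g>85)&(m>0)).astype(np.uint8)
for q in cv2.findContours(obj,0,1)[0]:
    if cv2.contourArea(q)<60: continue
    P=ray(c,q,.030)[:,:2]; M=cv2.moments(q); ctr=ray(c,[[M['m10']/M['m00'],M['m01']/M['m00']]],.030)[0]
    e=P-ctr[:2]; rad=np.linalg.norm(e,axis=1); a=np.arctan2(e[:,1],e[:,0])
    F=np.mean((rad)*np.exp(6j*a)); print(np.round(ctr,3),'A',round(cv2.contourArea(q)),'r',rad.min().round(4),rad.max().round(4),'hex amp mm',round(abs(F)*1e3,2),'corner deg',round(np.degrees(np.angle(F))/6,1), 'z',np.median(c['z_map'][int(q[0,0,1]),int(q[0,0,0])]).round(3))
# zoom views
a=cv2.resize(im[140:250,270:370],None,fx=4,fy=4,interpolation=2); b=cv2.resize(im[155:240,100:240],None,fx=4,fy=4,interpolation=2)
h=max(a.shape[0],b.shape[0]); pad=lambda x:cv2.copyMakeBorder(x,0,h-x.shape[0],0,0,0)
out=np.hstack([pad(a),pad(b)]); print(out.shape); cv2.imwrite('pics/z1.png',cv2.resize(out,None,fx=.83,fy=.83,interpolation=cv2.INTER_AREA))
# pan/dial heights via depth
T=c['cam_to_world']
for u,v in [(203,197),(137,175),(180,180),(225,215)]:
    z=c['z_map'][v,u]; K=c['intrinsics']; p=T@[ (u-K[0,2])/K[0,0]*z,(v-K[1,2])/K[1,1]*z,z,1]; print(u,v,np.round(p[:3],3))
E
```

```text
[ 0.446 -0.117  0.03 ] A 130 r 0.0176 0.0205 hex amp mm 0.97 corner deg 16.4 z 1.15
[ 0.467 -0.228  0.03 ] A 148 r 0.0187 0.0229 hex amp mm 1.87 corner deg -2.1 z 1.127
[ 0.535 -0.096  0.03 ] A 139 r 0.0182 0.0222 hex amp mm 1.32 corner deg 19.5 z 1.141
[ 0.56 -0.2   0.03] A 136 r 0.0179 0.0225 hex amp mm 1.51 corner deg 6.8 z 1.139
[ 0.62  -0.079  0.03 ] A 122 r 0.0177 0.0208 hex amp mm 0.15 corner deg 29.9 z 1.176
[ 0.642 -0.192  0.03 ] A 119 r 0.0173 0.0205 hex amp mm 0.63 corner deg 15.9 z 1.155
(440, 960, 3)
203 197 [0.517 0.193 0.094]
137 175 [0.583 0.392 0.071]
180 180 [0.565 0.26  0.096]
225 215 [0.467 0.129 0.095]
```

View pics/z1.png

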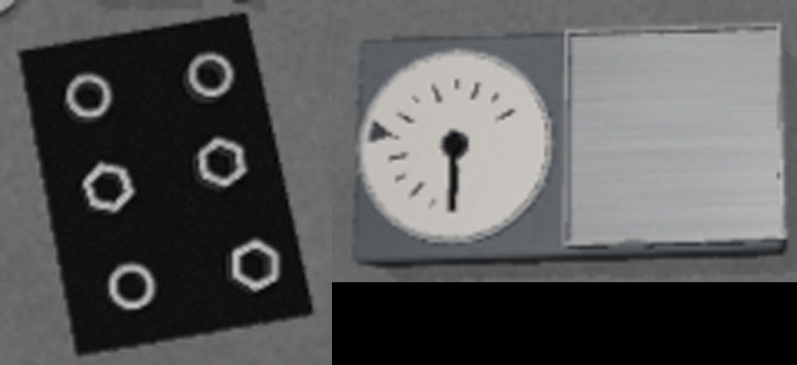

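The zoom confirms three hex nuts, at world (0.467,-0.228), (0.535,-0.096) and (0.560,-0.200), and three round collars. The target triangle at zoom (380,131) looks about 97° from the pointer's zero, so more than two nuts. I'll measure the dial angle and pan centre, and plan the first approach.

```bash
cat >> h.py <<'E'
from scipy.spatial.transform import Rotation as Ro
def plan(s,xyz,yaw):
    """shift in tool axes (mm) and turn so TCP at xyz with tool-y line at yaw deg"""
    R=Ro.from_rotvec(s['ee_rot']).as_matrix(); d=R.T@(np.array(xyz)-s['position'])*1e3
    cur=np.degrees(np.arctan2(R[1,1],R[0,1])); t=(cur-yaw+90)%180-90
    print('pos',np.round(s['position'],4),'w',round(float(s['grip_width']),3),'shift',np.round(d,1),'turn',round(np.radians(t),3),'z tilt',np.round(R[:,2],3), 't',s['t'],'q6',round(s['joint_pos'][5],2),'F',np.round(s['contact_force'],1))
def dial(c):
    im=c['pixels'];g=cv2.cvtColor(im,cv2.COLOR_BGR2GRAY)
    w=((g>150)&(np.ptp(im.astype(int),axis=2)<40)).astype(np.uint8); w[:,:105]=0;w[:,166:]=0;w[:165]=0;w[235:]=0
    q=max(cv2.findContours(w,0,1)[0],key=cv2.contourArea)
    hull=cv2.convexHull(q); (cu,cv_),_,_=cv2.fitEllipse(hull); C=ray(c,[[cu,cv_]],.07)[0]
    v,u=np.mgrid[:g.shape[0],:g.shape[1]]; P=ray(c,np.c_[u.ravel(),v.ravel()],.07).reshape(*g.shape,3)[...,:2]-C[:2]
    rr=np.hypot(P[...,0],P[...,1]); rim=ray(c,hull,.07)[:,:2]-C[:2]
    print('dial',np.round(C,4),'R',np.hypot(*rim.T).mean().round(4))
    cw=lambda p:np.degrees(np.arctan2(p[1],-p[0])) # from -x clockwise (towards +y)
    wt=np.clip(140-g.astype(float),0,None)
    m=(rr>.066)&(rr<.082)&(P[...,1]>-.0)&(abs(P[...,0])<.04)
    t=(P*(wt*m)[...,None]).sum((0,1))/(wt*m).sum(); print('target',cw(t),'r',np.hypot(*t))
    n=(rr>.02)&(rr<.045)&(g<110)
    p=(P*(wt*n)[...,None]).sum((0,1))/(wt*n).sum(); print('pointer',cw(p),'r',np.hypot(*p))
E
python3 - <<'E'
import pickle
from h import *
from rig import r
c=pickle.load(open('d0.pkl','rb'))['top']; dial(c); print(r.grasp_offset)
z=lambda x,y:(100+(x-332)/.83/4,155+y/.83/4)
cor=ray(c,[z(566,30),z(780,26),z(783,240),z(567,243)],.102); print(cor.round(3),cor.mean(0))
e=(cor[0]+cor[3]-cor[1]-cor[2]); print('pan +y yaw',np.degrees(np.arctan2(e[1],e[0])))
plan(r.sense(),[.467,-.228,.18],88)
E
```

```text
dial [0.5143 0.3883 0.07  ] R 0.0829
target 98.39070050322573 r 0.07149334309941302
pointer -0.307221572056239 r 0.032281920033101284
0.0187
[[0.61  0.288 0.102]
 [0.617 0.104 0.102]
 [0.433 0.097 0.102]
 [0.427 0.278 0.102]] [0.52151835 0.19173906 0.102     ]
pan +y yaw 91.87688377143277
pos [ 0.2451 -0.5193  0.1931] w 1.001 shift [ 325.  -168.7   13.6] turn 0.476 z tilt [-0.001  0.002 -1.   ] t 0.1 q6 -0.15 F [-0.1  0.3  0.6]
```

The target is about 97–98° (1.70 rad), past two nuts and above the 1.57 limit, so three nuts are needed. Moving over the first one.

```bash
python3 -m jog '-0.6 0 0 -60 0; -0.6 325 -169 -40 0.476; -0.6 325 -169 -20 0.476; -0.6 325 -169 0 0.476; -0.6 325 -169 14 0.476' 60; python3 - <<'E'
from h import *
from rig import r
plan(r.sense(),[.467,-.228,.18],88)
E
```

```text
t: 0.72
position: [0.3925, -0.3266, 0.2145]
ee_rot: [3.141, -0.057, 0.001]
contact_force: [1.0, -1.0, 0.2]
grip_width: 0.8
pos [ 0.3925 -0.3266  0.2145] w 0.8 shift [  70.9 -101.3   34.5] turn -0.001 z tilt [ 0.001 -0.001 -1.   ] t 0.725 q6 0.74 F [ 1.  -1.   0.2]
```

```bash
python3 -m jog '-0.6 71 -101 35 0; -0.6 71 -101 35 0; -0.6 71 -101 35 0; -0.6 71 -101 35 0'; cat >> h.py <<'E'
def wrist(name,near,zt=.030):
    from rig import r,capture
    s=r.sense(); c=capture('wrist'); T=np.eye(4); T[:3,:3]=Ro.from_rotvec(s['ee_rot']).as_matrix(); T[:3,3]=s['position']; T=T@c['hand_eye']
    im=c['pixels']; cv2.imwrite(f'pics/{name}.png',im); g=cv2.GaussianBlur(cv2.cvtColor(im,cv2.COLOR_BGR2GRAY),(3,3),0)
    for q in cv2.findContours((g>85).astype(np.uint8),cv2.RETR_LIST,1)[0]:
        A=cv2.contourArea(q)
        if A<200: continue
        M=cv2.moments(q); ctr=ray(c,[[M['m10']/M['m00'],M['m01']/M['m00']]],zt,T)[0]
        P=ray(c,q,zt,T)[:,:2]; e=P-ctr[:2]; rad=np.hypot(*e.T); a=np.arctan2(e[:,1],e[:,0])
        if rad.max()>.035 or np.hypot(*(ctr[:2]-near))>.08: continue
        F=np.mean(rad*np.exp(6j*a)); print('w',ctr[:2].round(4),'r',rad.min().round(4),rad.max().round(4),'amp',round(abs(F)*1e3,2),'flat',round((np.degrees(np.angle(F))/6+30)%60,1))
    return s
E
python3 - <<'E'
from h import *
s=wrist('w1',[.467,-.228]); plan(s,[.467,-.228,.18],88)
E
```

```text
t: 1.23
position: [0.4658, -0.2295, 0.1794]
ee_rot: [3.141, -0.053, -0.002]
contact_force: [0.2, -0.4, -0.7]
grip_width: 0.803
w [ 0.4719 -0.2292] r 0.0105 0.014 amp 0.54 flat 26.4
w [ 0.4707 -0.2294] r 0.0201 0.0248 amp 1.55 flat 28.4
pos [ 0.4658 -0.2295  0.1794] w 0.803 shift [ 1.2 -1.6 -0.6] turn 0.001 z tilt [-0.001 -0.    -1.   ] t 1.225 q6 0.98 F [ 0.2 -0.4 -0.7]
```

View pics/w1.png

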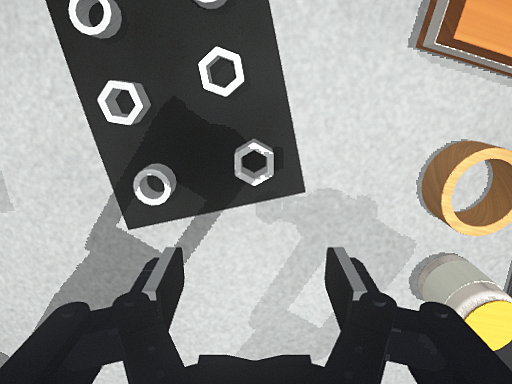

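The wrist view shows the nut at pixel (254,163), centred between the jaws, with flats at about 88°. Descending now.

```bash
python3 -m jog '-0.6 4 0 60 0; -0.6 4 0 120 0; -0.6 4 0 155 0; -0.6 4 0 174 0; -0.6 4 0 174 0' 60 && python3 -m jog '0.6 0 0 0 0; 0.6 0 0 0 0; 0.6 0 0 0 0; 0.6 0 0 0 0; 0.6 0 0 0 0' 60; python3 -m jog '0.6 0 0 -20 0; 0.6 0 0 -80 0; 0.6 0 0 -140 0; 0.6 0 0 -180 0; 0.6 0 0 -180 0'
python3 - <<'E'
from h import *
s=wrist('w2',[.467,-.228]); plan(s,[.4665,.19,.18],92)
E
```

```text
t: 1.9
position: [0.4681, -0.2307, 0.0046]
ee_rot: [-3.139, 0.06, 0.005]
contact_force: [-0.3, 0.1, 0.5]
grip_width: 0.801
t: 2.52
position: [0.4701, -0.2297, 0.006]
ee_rot: [3.141, -0.055, 0.0]
contact_force: [0.5, 1.3, 0.1]
grip_width: 0.198
t: 3.15
position: [0.4728, -0.2316, 0.1906]
ee_rot: [3.136, -0.055, 0.013]
contact_force: [-0.1, 0.7, -0.3]
grip_width: 0.198
w [ 0.4721 -0.2293] r 0.0103 0.0139 amp 0.37 flat 32.9
w [ 0.4708 -0.2294] r 0.0203 0.0254 amp 1.51 flat 28.9
pos [ 0.4728 -0.2316  0.1906] w 0.198 shift [ -21.1 -421.2    8.2] turn -0.07 z tilt [ 0.008 -0.006 -1.   ] t 3.15 q6 0.99 F [-0.1  0.7 -0.3]
```

View pics/w2.png

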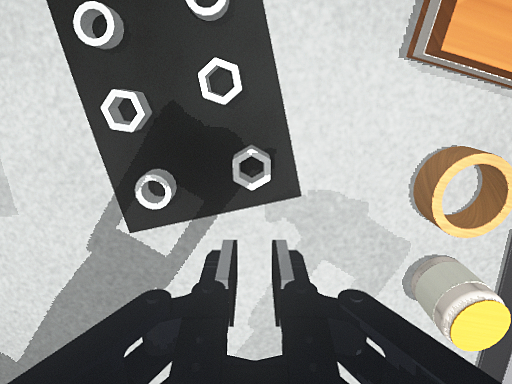

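The jaws closed empty (opening 0.198) and the nut sits undisturbed at pixel (252,167). I'll check where the TCP projects in the image and go down partway to look.

```bash
python3 -m jog '-0.6 -2 0 60 0; -0.6 -2 0 120 0; -0.6 -2 0 145 0; -0.6 -2 0 145 0; -0.6 -2 0 145 0'
python3 - <<'E'
from h import *
from rig import r,capture
s=wrist('w3',[.467,-.228]); plan(s,[.4707,-.2294,.005],88)
c=capture('wrist'); Ti=np.linalg.inv(c['hand_eye'])
for z in (0,-.019,.03): print(z,cv2.projectPoints(np.float64([[0,0,z]]),cv2.Rodrigues(Ti[:3,:3])[0],Ti[:3,3],c['intrinsics'],c['D'])[0].ravel())
print(c['hand_eye'].round(3))
z=c['z_map']; K=c['intrinsics']; T=np.eye(4); T[:3,:3]=Ro.from_rotvec(s['ee_rot']).as_matrix(); T[:3,3]=s['position']; 
v,u=np.mgrid[:384,:512]; P=np.stack([(u-K[0,2])/K[0,0]*z,(v-K[1,2])/K[1,1]*z,z,0*z+1],-1)@c['hand_eye'].T
for vv in range(150,380,25):
  for uu in (150,180,250,330,360): print(vv,uu,P[vv,uu,:3].round(3),end=' | ')
  print()
E
```

```text
t: 3.82
position: [0.4683, -0.2299, 0.041]
ee_rot: [3.141, -0.055, 0.0]
contact_force: [-0.5, -0.7, 0.5]
grip_width: 0.803
w [ 0.4306 -0.1627] r 0.0032 0.0241 amp 3.42 flat 3.3
w [ 0.4744 -0.2294] r 0.0083 0.0124 amp 0.35 flat 25.9
w [ 0.4729 -0.2294] r 0.0202 0.0268 amp 1.36 flat 27.8
pos [ 0.4683 -0.2299  0.041 ] w 0.803 shift [ 2.4 -0.6 36. ] turn -0.0 z tilt [ 0. -0. -1.] t 3.825 q6 0.98 F [-0.5 -0.7  0.5]
0 [254.03840622 226.22790776]
-0.019 [254.04849033 240.5085679 ]
0.03 [254.0258033  208.33148475]
[[-0.    -0.949 -0.314  0.081]
 [ 1.    -0.     0.    -0.   ]
 [-0.001 -0.314  0.949 -0.179]
 [ 0.     0.     0.     1.   ]]
150 150 [ 0.039 -0.071  0.04 ] | 150 180 [ 0.039 -0.051  0.04 ] | 150 250 [ 0.039 -0.003  0.04 ] | 150 330 [0.039 0.053 0.042] | 150 360 [0.038 0.073 0.042] | 
175 150 [ 0.021 -0.073  0.04 ] | 175 180 [ 0.021 -0.052  0.04 ] | 175 250 [ 0.022 -0.003  0.037] | 175 330 [0.02  0.054 0.043] | 175 360 [0.02  0.075 0.043] | 
200 150 [ 0.003 -0.075  0.04 ] | 200 180 [ 0.003 -0.053  0.04 ] | 200 250 [ 0.003 -0.003  0.039] | 200 330 [0.002 0.055 0.043] | 200 360 [0.002
[... 477 characters left out ...]
] | 275 360 [ 0.007  0.044 -0.063] | 
300 150 [ 0.008 -0.037 -0.081] | 300 180 [-0.085 -0.06   0.043] | 300 250 [-0.084 -0.003  0.042] | 300 330 [-0.01   0.034 -0.057] | 300 360 [ 0.012  0.036 -0.087] | 
325 150 [ 0.017 -0.029 -0.105] | 325 180 [-0.11  -0.062  0.043] | 325 250 [-0.109 -0.003  0.042] | 325 330 [-0.11   0.064  0.043] | 325 360 [ 0.017  0.03  -0.105] | 
350 150 [ 0.016 -0.027 -0.113] | 350 180 [-0.136 -0.064  0.043] | 350 250 [-0.138 -0.004  0.044] | 350 330 [-0.136  0.066  0.043] | 350 360 [ 0.017  0.027 -0.114] | 
375 150 [ 0.019 -0.023 -0.123] | 375 180 [ 0.019 -0.017 -0.123] | 375 250 [ 0.012 -0.001 -0.117] | 375 330 [ 0.018  0.017 -0.122] | 375 360 [ 0.019  0.024 -0.123] |
```

View pics/w3.png

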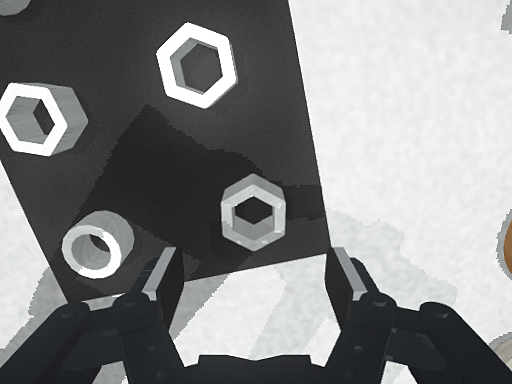

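The fingertips show at tool z about -0.046 (rows 250–275, columns 180 and 330), not at the TCP. The fingers passed above the nut, which explains the empty grasp. I'll measure how far the tips really reach at the grasp opening, and confirm the nut's xy.

```bash
cat >> h.py <<'E'
def tips():
    from rig import r,capture
    s=r.sense(); c=capture('wrist'); z=c['z_map']; K=c['intrinsics']; v,u=np.mgrid[:384,:512]
    P=(np.stack([(u-K[0,2])/K[0,0]*z,(v-K[1,2])/K[1,1]*z,z,0*z+1],-1)@c['hand_eye'].T)[z>0][:,:3]
    for sg in(-1,1):
        Q=P[(abs(P[:,0])<.02)&(P[:,1]*sg<.06)&(P[:,1]*sg>.0)&(P[:,2]<.0)&(P[:,2]>-.09)]
        print('w',round(float(s['grip_width']),2),sg,len(Q),'z max/99/90',np.percentile(Q[:,2],[100,99,90]).round(4),'front pts',Q[np.argsort(-Q[:,2])[:400:100]].round(3).tolist())
E
python3 -c "from h import *; tips()"; python3 -m jog '0 0 0 0 0; 0 0 0 0 0; 0 0 0 0 0; 0 0 0 0 0'; python3 -c "from h import *; tips()"
python3 -m jog '-0.6 0 0 0 0; -0.6 0 0 0 0; -0.6 0 0 0 0'
```

```text
w 0.8 -1 3043 z max/99/90 [-0.0428 -0.0454 -0.0529] front pts [[-0.004, -0.034, -0.043], [0.004, -0.034, -0.048], [0.007, -0.034, -0.051], [-0.003, -0.034, -0.053]]
w 0.8 1 3041 z max/99/90 [-0.0435 -0.0455 -0.0528] front pts [[-0.001, 0.034, -0.043], [-0.003, 0.034, -0.048], [-0.0, 0.034, -0.051], [-0.0, 0.034, -0.053]]
t: 4.47
position: [0.468, -0.2297, 0.0408]
ee_rot: [3.141, -0.055, 0.0]
contact_force: [-0.1, 0.1, 1.0]
grip_width: 0.499
w 0.5 -1 3455 z max/99/90 [-0.0377 -0.0414 -0.0506] front pts [[0.002, -0.021, -0.038], [0.011, -0.021, -0.044], [0.007, -0.034, -0.047], [-0.009, -0.021, -0.05]]
w 0.5 1 3448 z max/99/90 [-0.0384 -0.0412 -0.0507] front pts [[0.0, 0.021, -0.038], [0.012, 0.023, -0.044], [0.011, 0.025, -0.047], [0.002, 0.021, -0.05]]
t: 4.9
position: [0.468, -0.2298, 0.0408]
ee_rot: [-3.141, 0.055, 0.0]
contact_force: [-0.1, -0.2, -0.4]
grip_width: 0.802
```

The real fingertips are about 38 mm behind the reported TCP at the grasp opening, so I'll trust the camera. The TCP has to go to about z = -0.030, slowly and with the force watched.

```bash
python3 -m jog '-0.6 3 0 40 0; -0.6 3 0 48 0; -0.6 3 0 55 0; -0.6 3 0 55 0'; python3 -m jog '-0.6 0 0 6 0; -0.6 0 0 11 0; -0.6 0 0 15 0; -0.6 0 0 15 0'
```

```text
t: 5.4
position: [0.4712, -0.23, -0.0139]
ee_rot: [3.141, -0.055, 0.0]
contact_force: [0.2, -0.2, 0.3]
grip_width: 0.802
t: 5.9
position: [0.4707, -0.2296, -0.0296]
ee_rot: [-3.141, 0.055, 0.001]
contact_force: [-0.1, -0.3, -0.6]
grip_width: 0.799
```

```bash
python3 -m jog '0.6 0 0 0 0; 0.6 0 0 0 0; 0.6 0 0 0 0; 0.6 0 0 0 0; 0.6 0 0 0 0' 60
```

```text
t: 6.52
position: [0.4716, -0.2302, -0.0287]
ee_rot: [3.14, -0.055, 0.002]
contact_force: [0.2, 0.1, 2.9]
grip_width: 0.467
```

Gripped (opening 0.467, about 40 mm). Lifting and checking.

```bash
python3 -m jog '0.6 0 0 -20 0; 0.6 0 0 -60 0; 0.6 0 0 -110 0; 0.6 0 0 -165 0; 0.6 0 0 -165 0' ; python3 -c "
from h import *
from rig import r
plan(r.sense(),[.4665,.19,.13],92)"
```

```text
t: 7.15
position: [0.4742, -0.232, 0.1407]
ee_rot: [3.135, -0.055, 0.013]
contact_force: [-0.4, 0.0, -1.7]
grip_width: 0.468
pos [ 0.4742 -0.232   0.1407] w 0.468 shift [ -22.6 -421.6    8.1] turn -0.07 z tilt [ 0.008 -0.006 -1.   ] t 7.15 q6 0.99 F [-0.4  0.  -1.7]
```

```bash
python3 -m jog '0.6 -3 -60 3 -0.02; 0.6 -6 -120 3 -0.07; 0.6 -9 -180 3 -0.07; 0.6 -12 -240 3 -0.07; 0.6 -15 -300 3 -0.07'; python3 -m jog '0.6 -3 -60 0 0; 0.6 -5 -118 0 0; 0.6 -5 -118 0 0; 0.6 -5 -118 0 0;0.6 -5 -118 0 0' ; python3 -c "
from h import *
from rig import r
plan(r.sense(),[.4665,.19,.066],92)"
```

```text
t: 7.78
position: [0.4643, 0.0724, 0.1305]
ee_rot: [-3.141, -0.054, 0.007]
contact_force: [1.5, 0.1, -1.4]
grip_width: 0.468
t: 8.4
position: [0.457, 0.1867, 0.1319]
ee_rot: [3.14, 0.051, -0.003]
contact_force: [0.5, 0.4, -1.9]
grip_width: 0.467
pos [0.457  0.1867 0.1319] w 0.467 shift [ 9.7 -3.  65.9] turn -0.002 z tilt [-0.002 -0.001 -1.   ] t 8.4 q6 1.75 F [ 0.5  0.4 -1.9]
```

```bash
python3 -m jog '0.6 10 -3 30 0; 0.6 10 -3 52 0; 0.6 10 -3 62 0; 0.6 10 -3 66 0; 0.6 10 -3 66 0'; python3 -m jog '-0.6 0 0 0 0; -0.6 0 0 0 0; -0.6 0 0 0 0; -0.6 0 0 -30 0; -0.6 0 0 -80 0'; python3 - <<'E'
from h import *
from rig import r
s=wrist('w4',[.4665,.19],.117); plan(s,[.56,-.20,.10],96.8)
E
```

```text
t: 9.02
position: [0.4679, 0.1913, 0.0672]
ee_rot: [-3.141, -0.053, -0.001]
contact_force: [0.3, -0.4, -2.6]
grip_width: 0.463
t: 9.65
position: [0.4654, 0.1912, 0.1458]
ee_rot: [3.14, 0.055, -0.008]
contact_force: [1.2, 0.1, 0.0]
grip_width: 0.799
w [0.4855 0.1894] r 0.0014 0.0252 amp 2.08 flat 28.3
pos [0.4654 0.1912 0.1458] w 0.799 shift [ 81.1 394.2  45.8] turn -0.084 z tilt [-0.005 -0.001 -1.   ] t 9.65 q6 1.75 F [1.2 0.1 0. ]
```

View pics/w4.png

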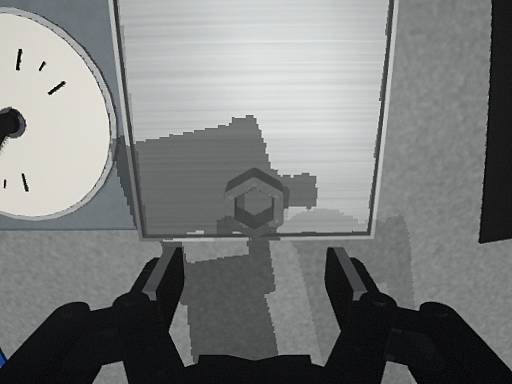

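The first nut lies in the pan, at pixel (256,200). Moving to the second.

```bash
python3 -m jog '-0.6 13 60 0 0; -0.6 26 122 10 -0.084; -0.6 38 184 20 -0.084; -0.6 50 246 20 -0.084; -0.6 62 306 20 -0.084'; python3 -m jog '-0.6 20 87 0 0; -0.6 20 87 0 0; -0.6 20 87 0 0; -0.6 20 87 0 0; -0.6 20 87 0 0'; python3 - <<'E'
from h import *
from rig import r
s=wrist('w5',[.56,-.2]); plan(s,[.56,-.20,-.029],96.8)
E
```

```text
t: 10.32
position: [0.5399, -0.1117, 0.127]
ee_rot: [3.136, 0.187, 0.001]
contact_force: [0.5, -0.7, 0.3]
grip_width: 0.799
t: 10.95
position: [0.5693, -0.1923, 0.1268]
ee_rot: [-3.135, -0.189, 0.001]
contact_force: [-0.3, -0.4, 0.2]
grip_width: 0.799
w [ 0.566  -0.1998] r 0.0091 0.0134 amp 0.5 flat 39.0
w [ 0.5647 -0.2002] r 0.0201 0.027 amp 1.58 flat 39.0
pos [ 0.5693 -0.1923  0.1268] w 0.799 shift [-10.1   6.6 155.8] turn 0.002 z tilt [-0.  0. -1.] t 10.95 q6 0.98 F [-0.3 -0.4  0.2]
```

```bash
python3 -m jog '-0.6 -7 7 55 -0.025; -0.6 -7 7 100 -0.025; -0.6 -7 7 135 -0.025; -0.6 -7 7 150 -0.025; -0.6 -7 7 156 -0.025'; python3 -m jog '-0.6 0 0 0 0; 0.6 0 0 0 0; 0.6 0 0 0 0; 0.6 0 0 0 0; 0.6 0 0 0 0' 60; python3 -m jog '0.6 0 0 -20 0; 0.6 0 0 -60 0; 0.6 0 0 -110 0; 0.6 0 0 -165 0; 0.6 0 0 -165 0'; python3 -m jog '0.6 0 0 0 0'; python3 -c "
from h import *
from rig import r
plan(r.sense(),[.5215,.192,.13],92)"
```

```text
t: 11.62
position: [0.5636, -0.201, -0.0294]
ee_rot: [-3.133, -0.227, 0.0]
contact_force: [0.2, 0.1, -0.5]
grip_width: 0.804
t: 12.25
position: [0.5651, -0.2024, -0.0273]
ee_rot: [3.132, 0.225, 0.005]
contact_force: [-0.7, 0.4, 6.7]
grip_width: 0.466
t: 12.88
position: [0.5676, -0.2037, 0.1432]
ee_rot: [3.126, 0.225, 0.017]
contact_force: [0.2, 0.4, -2.8]
grip_width: 0.468
t: 13.0
position: [0.5626, -0.2011, 0.1356]
ee_rot: [-3.133, -0.226, 0.002]
contact_force: [-0.7, -0.2, -1.7]
grip_width: 0.468
pos [ 0.5626 -0.2011  0.1356] w 0.468 shift [  15.6 -395.     5.8] turn 0.109 z tilt [-0.001  0.001 -1.   ] t 13.0 q6 0.94 F [-0.7 -0.2 -1.7]
```

```bash
python3 -m jog '0.6 2 -60 4 0.05; 0.6 4 -121 5 0.109; 0.6 7 -182 5 0.109; 0.6 9 -243 5 0.109; 0.6 12 -304 5 0.109'; python3 -m jog '0.6 4 -91 0 0; 0.6 4 -91 0 0; 0.6 4 -91 0 0; 0.6 4 -91 0 0; 0.6 4 -91 0 0'; python3 -c "
from h import *
from rig import r
plan(r.sense(),[.5215,.192,.062],92)"
```

```text
t: 13.62
position: [0.5289, 0.1027, 0.128]
ee_rot: [3.141, 0.054, -0.009]
contact_force: [1.3, 0.0, -1.2]
grip_width: 0.465
t: 14.25
position: [0.5321, 0.1907, 0.1299]
ee_rot: [3.141, 0.052, -0.003]
contact_force: [0.6, 0.6, -2.4]
grip_width: 0.465
pos [0.5321 0.1907 0.1299] w 0.465 shift [-10.4  -1.7  67.9] turn -0.002 z tilt [-0.002 -0.001 -1.   ] t 14.25 q6 1.73 F [ 0.6  0.6 -2.4]
```

```bash
python3 -m jog '0.6 -7 -2 30 0; 0.6 -7 -2 52 0; 0.6 -7 -2 63 0; 0.6 -7 -2 67 0; 0.6 -7 -2 67 0'; python3 -m jog '-0.6 0 0 0 0; -0.6 0 0 0 0; -0.6 0 0 0 0; -0.6 0 0 -30 0; -0.6 0 0 -85 0'; python3 -m jog '-0.6 0 0 -85 0; -0.6 0 0 -85 0'; python3 - <<'E'
from h import *
from rig import r,capture
s=wrist('w6',[.52,.19],.112); plan(s,[.538,-.097,.12],109.5)
c=capture('top'); cv2.imwrite('pics/top2.png',cv2.resize(c['pixels'][150:255,100:370],None,fx=2.9,fy=2.9,interpolation=2))
E
```

```text
t: 14.88
position: [0.5262, 0.1936, 0.0643]
ee_rot: [-3.141, -0.054, -0.001]
contact_force: [0.0, -0.6, -1.9]
grip_width: 0.465
t: 15.5
position: [0.5231, 0.1934, 0.1471]
ee_rot: [3.14, 0.055, -0.01]
contact_force: [0.7, 0.1, 0.7]
grip_width: 0.799
t: 15.75
position: [0.5283, 0.1945, 0.2397]
ee_rot: [-3.139, -0.055, -0.015]
contact_force: [1.2, -1.2, -0.7]
grip_width: 0.797
w [0.4758 0.1918] r 0.0104 0.0255 amp 1.79 flat 30.9
w [0.5188 0.1953] r 0.0014 0.0191 amp 0.7 flat 21.4
w [0.5436 0.1939] r 0.0023 0.0225 amp 0.88 flat 55.1
pos [0.5283 0.1945 0.2397] w 0.797 shift [ -1.6 291.9 119.2] turn -0.305 z tilt [ 0.009  0.002 -1.   ] t 15.75 q6 1.73 F [ 1.2 -1.2 -0.7]
```

View pics/w6.png

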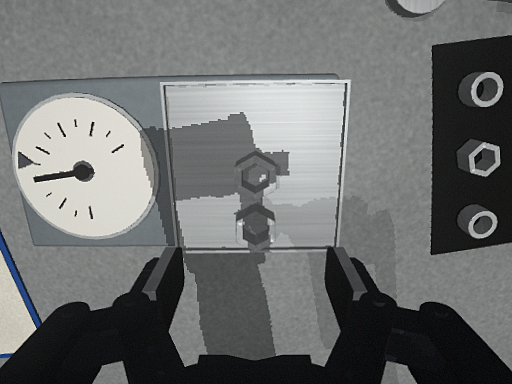

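Two nuts are on the pan, at pixels (257,172) and (255,225). The pointer tip at (35,180) falls short of the target triangle at (24,159), so a third nut is needed.

```bash
python3 -m jog '-0.6 0 60 0 -0.15; -0.6 1 122 20 -0.3; -0.6 2 184 50 -0.305; -0.6 2 245 80 -0.305; -0.6 3 290 110 -0.305'; python3 -m jog '-0.6 0 0 0 0; -0.6 0 0 0 0'; python3 - <<'E'
from h import *
from rig import r
s=wrist('w7',[.536,-.096]); plan(s,[.536,-.096,-.029],109.5)
E
```

```text
t: 16.48
position: [0.5373, -0.0923, 0.1247]
ee_rot: [-3.096, -0.531, 0.002]
contact_force: [1.9, -0.4, -0.3]
grip_width: 0.8
t: 16.73
position: [0.5374, -0.0903, 0.1256]
ee_rot: [-3.095, -0.53, 0.004]
contact_force: [-0.6, 0.2, -0.2]
grip_width: 0.804
w [ 0.5406 -0.0956] r 0.0093 0.0135 amp 0.42 flat 49.4
w [ 0.5394 -0.0966] r 0.0201 0.0263 amp 1.62 flat 49.4
pos [ 0.5374 -0.0903  0.1256] w 0.804 shift [ -2.9   5.3 154.6] turn -0.001 z tilt [-0.003  0.002 -1.   ] t 16.725 q6 0.91 F [-0.6  0.2 -0.2]
```

```bash
python3 -m jog '-0.6 -1 6 55 0; -0.6 -1 6 100 0; -0.6 -1 6 135 0; -0.6 -1 6 150 0; -0.6 -1 6 155 0'; python3 -m jog '-0.6 0 0 0 0; 0.6 0 0 0 0; 0.6 0 0 0 0; 0.6 0 0 0 0; 0.6 0 0 0 0' 60; python3 -m jog '0.6 0 0 -20 0; 0.6 0 0 -60 0; 0.6 0 0 -110 0; 0.6 0 0 -165 0; 0.6 0 0 -165 0'; python3 -m jog '0.6 0 0 0 0'; python3 -c "
from h import *
from rig import r
plan(r.sense(),[.582,.194,.13],92)"
```

```text
t: 17.4
position: [0.54, -0.0959, -0.0279]
ee_rot: [3.096, 0.534, 0.001]
contact_force: [0.7, -0.4, -0.3]
grip_width: 0.804
t: 18.02
position: [0.5412, -0.0974, -0.0263]
ee_rot: [3.095, 0.53, 0.005]
contact_force: [-0.1, 0.9, 7.1]
grip_width: 0.463
t: 18.65
position: [0.5436, -0.0983, 0.1428]
ee_rot: [3.091, 0.53, 0.016]
contact_force: [0.3, -0.5, -2.4]
grip_width: 0.464
t: 18.77
position: [0.5384, -0.0965, 0.1361]
ee_rot: [-3.096, -0.531, 0.003]
contact_force: [-0.5, 0.7, -2.3]
grip_width: 0.463
pos [ 0.5384 -0.0965  0.1361] w 0.463 shift [ 137.9 -259.4    6.2] turn 0.305 z tilt [-0.002  0.001 -1.   ] t 18.775 q6 0.9 F [-0.5  0.7 -2.3]
```

```bash
python3 -m jog '0.6 27 -52 3 0.15; 0.6 55 -104 5 0.3; 0.6 83 -156 5 0.305; 0.6 110 -208 5 0.305; 0.6 138 -259 5 0.305'; python3 -m jog '0.6 0 0 0 0; 0.6 0 0 0 0;0.6 0 0 0 0'; python3 -c "
from h import *
from rig import r
plan(r.sense(),[.582,.194,.057],92)"
```

```text
t: 19.4
position: [0.5809, 0.1947, 0.1284]
ee_rot: [3.14, 0.055, -0.01]
contact_force: [0.9, -0.7, -1.5]
grip_width: 0.466
t: 19.77
position: [0.5823, 0.1918, 0.1305]
ee_rot: [3.14, 0.052, -0.004]
contact_force: [0.5, -0.6, -2.5]
grip_width: 0.462
pos [0.5823 0.1918 0.1305] w 0.462 shift [-0.  -2.2 73.5] turn -0.002 z tilt [-0.003 -0.001 -1.   ] t 19.775 q6 1.72 F [ 0.5 -0.6 -2.5]
```

```bash
python3 -m jog '0.6 -2 -2 35 0; 0.6 -2 -2 57 0; 0.6 -2 -2 68 0; 0.6 -2 -2 73 0; 0.6 -2 -2 73 0'; python3 -m jog '-0.6 0 0 0 0; -0.6 0 0 0 0; -0.6 0 0 0 0; -0.6 0 0 -30 0; -0.6 0 0 -90 0'; python3 -m jog '-0.6 0 0 -60 0; -0.6 -60 0 -100 0; -0.6 -60 60 -100 0; -0.6 -60 100 -100 0; -0.6 -60 100 -100 0'; python3 -m jog '-0.6 0 0 0 0; -0.6 0 0 0 0; -0.6 0 0 0 0';python3 - <<'E'
from h import *
from rig import r,capture
c=capture('top'); cv2.imwrite('pics/top3.png',cv2.resize(c['pixels'][150:255,100:370],None,fx=2.9,fy=2.9,interpolation=2)); wrist('w8',[0,0])
s=r.sense(); print(s['t'],s['position'],s['dq'].round(3),s['contact_force'])
dial(c)
E
```

```text
t: 20.4
position: [0.5817, 0.195, 0.0595]
ee_rot: [-3.141, -0.054, -0.001]
contact_force: [0.3, 0.6, -2.8]
grip_width: 0.466
t: 21.02
position: [0.5783, 0.1948, 0.1465]
ee_rot: [3.14, 0.055, -0.012]
contact_force: [0.9, 0.1, 0.7]
grip_width: 0.798
t: 21.65
position: [0.5248, 0.0912, 0.2497]
ee_rot: [3.141, 0.049, 0.002]
contact_force: [0.5, 1.4, -0.5]
grip_width: 0.797
t: 22.02
position: [0.5246, 0.0942, 0.2488]
ee_rot: [-3.141, -0.057, 0.001]
contact_force: [0.5, 0.3, -0.3]
grip_width: 0.796
22.125 [0.52466035 0.09396928 0.24879491] [-0.003 -0.001 -0.001 -0.001  0.002  0.001] [-0.68552216 -0.32170674 -0.25372118]
dial [0.5135 0.3881 0.07  ] R 0.0836
target 99.12819461926651 r 0.07169618966936044
pointer 122.20047313015796 r 0.032595254918704575
```

View pics/w8.png

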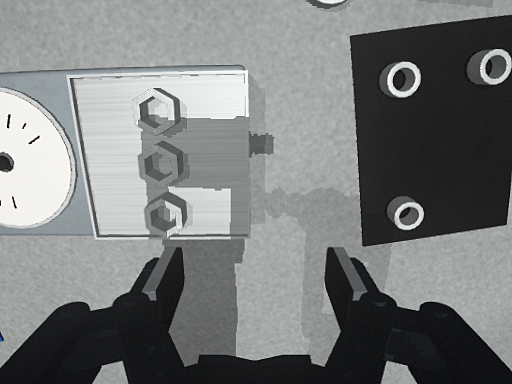

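View pics/top3.png

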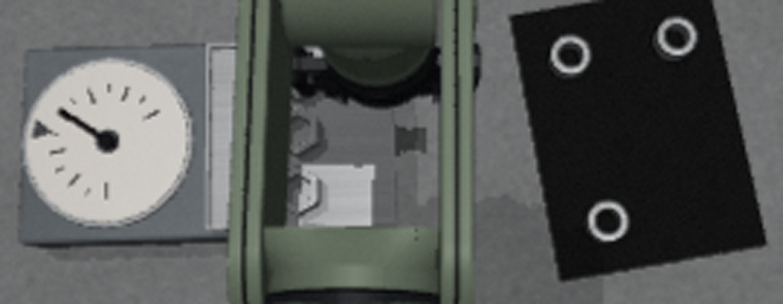

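All three nuts lie flat in the pan, at wrist pixels (160,112), (162,163) and (167,213). The pointer (122°, tip at (60,110) in the top crop) is past the target (about 98°, at (40,130)), the collars are untouched and the arm is clear.

```bash
python3 -c "
from rig import r
print(r.close_job())"
```

```text
the job is handed in; nothing more can be done
None
```

All three hub nuts are in the scale's pan, placed one at a time, and the job is handed in at about 22 s of robot time (limit 67 s). The hand-in gave no verdict.

- **Count:** the target hand measured about 98° (1.71 rad). With two nuts on the pan, the pointer was still short of it in the wrist picture.
- **Final check:** with three nuts the pointer measured 122° (2.13 rad), past the target and inside the 1.88–2.30 rad band. The collars were still in their places on the mat, and the gripper was open and clear of everything. I read the pointer once after the third nut, about 1 s after the nut was released.
- **What disagreed:** the first grasp closed on nothing. The wrist depth picture put the real fingertips about 38 mm short of the reported TCP at the grasp opening. I lowered the TCP to about z = -0.03 m for each pick, and all three grasps then held.

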